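Stand a clay plaque on edge in the drying rack

ROBOT

A 6-joint arm with a two-finger parallel gripper is mounted at the origin on the work surface; the furniture and walls round the work are solid. World frame = base frame: x ahead of the robot, y to its left, z up, the work surface at z = 0. Lengths are in m, angles in rad, forces in N, time in s.
With the tool pointing down it reaches from about 0.325 to 0.75 m from the base axis. Payload 7.6 kg.
Tool frame: the origin (TCP) lies between the finger pads; the fingertips stand 14 mm ahead of it and the grasp point (between the pads) lies 5 mm behind it; x points along the fingers, y is the direction in which the jaws open and shut, and the axes are right-handed (so a half turn about x gives the same grasp; the last joint's range is limited). The gripper opens to 85 mm and grips with 20 to 120 N. Pads are 22 mm wide; open, the fingers measure 114 mm over their backs; the gripper's body (76 mm by 85 mm) begins 54 mm behind the grasp point. The pads swing forward as they close: fully open they stand 13 mm farther back than shut.
Start: joints at [1.094, 0.052, 1.401, -0, 1.689, -0.07], TCP at [0.208, 0.482, 0.245] pointing down, gripper open.
Joint ranges: [-2.9, 2.9], [-0.91, 2.17], [0.12, 2.37], [-1.06, 4.2], [0.26, 2.73], [-2.93, 2.93]. Speed limits (rad/s): [2.57, 2.57, 3.01, 3.14, 3.14, 3.14].

INTERFACE

Orientations are given as a unit quaternion [w, x, y, z].
In Python, from plant import state, camera, get_calibration, job_done gives the robot as it stands. The module is installed in compiled form; this text tells all that it offers.
- The arm moves only by the tool arm_command, never from a script. Its argument "deltas" is a list of rows, each an object with "slide": the shift along the world's x, y, z in m, a list of three; "turn": the turn, a rotation vector about the world's x, y, z in rad, a list of three; "grip": the finger opening in m, from 0 to 0.0854. A call has 1 to 20 rows; each row shifts and turns the commanded pose from where the row before left it; what a row does not reach is not made up. A row lasts 1/8 s, in which the tool goes at most 62.5 mm and 10.7 degrees, less where a joint would pass 70% of its speed; a pose out of reach is approached as far as the arm can. A call is refused whole if a number of a shift passes 0.0625 or a number of a turn 0.188, either way. A call with a gripper value outside its range is refused whole. The fingers move at their own pace and stop on an object; "squeeze" is the grip in N (left out, the last holds). Time passes only in rows, so rows that do not move let the fingers close. It gives the time, the measured TCP pose, the force and the opening at its end, in the units of the state.
- state(): the state, without advancing time (a new reading comes with each control period).
- camera(name): name is "side" or "top"; returns the picture (480x640x3 uint8, red, green, blue); there is no depth.
- get_calibration(name): a dict with "K" (3x3 intrinsics, pixels), "position" and "orientation" of the camera in the world. Camera axes: x right, y up, looking along -z (the intrinsics and any distortion apply to the point x, -y, -z); pixel columns grow to the right and rows downward; lengths in m; the calibration is good to about 2 mm. A picture is of the moment at which its call begins. get_calibration takes no time and is no camera call.
- job_done(): hands the job in, once; it reports no verdict.
The state is a dict: "time": time; "joint_positions": joint angles; "qvel": joint speeds; "joint_efforts": joint torques, N m; "position": TCP position; "tool_rot": TCP orientation; "wrist_force": force on the tool from outside, world axes, zero at the start; "torque": the same for the moment, N m; "gripper_width": finger opening in m.
Only numpy, scipy, OpenCV 4.12 (cv2) and the standard library are available. Lean on these libraries where they do the work, as an engineer would, in place of code of your own. Each camera call takes 0.05 s, during which the arm holds its last target.

TASK

A clay plaque is lying back on the sloping cradle of the wooden drying rack. Tip it up onto its lower edge so that it leans on the tall fence, then slide it along that fence into the empty slot until it is fully home against the end stop; let the rack carry it all the way (do not lift it out). Leave the two plaques already in the rack, the little pinch pot and the glaze test tile as they are.

Things in the scene. Friction and masses are not known exactly. Their poses are not given: they have to be found in the camera images.
- rack: Fixed light-wood drying rack (rack frame: x across the fences, away from the robot at yaw 0; y along the slots; z up; mm). Origin on the table under the foot of the tall fence's face, at the slot's mouth. Base board x -72..56, y -92..144, top at z 12. On the -x side of the tall fence two more slots (y -80..0) hold the neighbours.
- fence_foot (a point): Foot of the tall fence's face in the loading bay (rack 0, 75, 12). The tall fence, 8 thick, runs y -80..140; this face, on its +x side, leans 0.21 rad back to -x going up and ends at x -13, z 73. The bay (y 5..140) is bounded opposite by a kerb 4 high, x 12..17, in front of the cradle.
- cradle_top (a point): Middle of the cradle's upper edge (rack 53, 75, 49). The cradle is a board in the bay, y 10..140, that rises at 0.70 rad towards rack +x, from about x 24, z 24 to here; beyond it to +x is free space.
- slot_mouth (a point): Open end of the empty slot (rack 5, 0, 12). The slot lies at y -80..0 between the tall fence and a parallel low front fence (32 high, 8 thick), 18 apart. A round post of radius 4, 30 high, ends the front fence at x 21, y -1.
- end_stop (a point): Foot of the end stop's face that closes the slot (rack 5, -80, 12); a cross board up to z 60.
- plaque_center (a point): Centre of the loose terracotta plaque with leaf relief: 80 high (its x) by 96 wide (its y) by 9 thick (its z), about 0.13 kg. At the start it lies on the cradle: x points up the slope to rack +x, 0.70 rad over level; the lower edge is on the base at the fence's foot; the raised edge (z 64 to 71, rack x 61 to 67) overhangs the cradle by some 15 mm. Its y is along rack y.
- plaque: The same plaque as a body; origin at the centre of the face that rests on the cradle, 4.5 mm from the centre. Stood up against the tall fence, its x points up, leaning 0.21 to 0.3 rad back; then its centre is at about rack x -4, z 52, its top edge at z 90 to 92, and it stays there by itself.
- slot_home (a point): Where the plaque's centre is when fully home: leaning on the tall fence, edge against the end stop (rack -4, -32, 52; axes as the rack's). The plaque then still sticks 16 mm out of the slot's mouth (to rack y 16), so it can be pushed home from outside.
- neighbour_0_center (a point): Centre of a smaller terracotta plaque, 70x78x8, loose, standing on edge in the slot just behind the tall fence; top edge at z about 82. Its x axis points up.
- neighbour_1_center (a point): Centre of a like plaque in the next slot behind.
- pinch_pot: Small grey clay pinch pot, 58x64x36, loose on the table to the left of the rack; origin at the centre of its underside.
- test_tile: Small glaze test tile, 34x50x9, loose, flat on the table to the right of the rack; origin at the centre of its underside.

How it is judged:
By the outcome, as a careful person would: the job done as asked, in the order asked, and still so for the second after the job is handed in, with the robot touching nothing.
It also fails if it takes over 45 s, if anything falls off the work surface, if the arm or the gripper's body presses on something with over 40 N, if the wrist force passes 120 N, or if a joint passes its speed limit or range.

## Working session

There is one attempt and no reset: what is moved stays moved. The work goes in short steps, Python scripts to look and compute and a tool call to move; the robot and the scene stay as the last step left them, time stands still between calls to the robot, and variables do not carry over. Pictures are saved under pics/ and viewed, and the job is handed in when it is done.

Besides the shell and the picture viewer there is one more tool, called by a JSON object that holds its "fn" and its "kwargs", one argument or row to a line. arm_command: Moves the arm, as the interface text tells. Its arguments: {"type":"object","properties":{"deltas":{"type":"array"},"squeeze":{"type":"number"}},"required":["deltas"]}

```bash
mkdir -p pics
python3 - <<'E'
from plant import *
import cv2
print(state())
for n in("side","top"):
    c=get_calibration(n);print(n,c)
    cv2.imwrite(f"pics/{n}0.png",camera(n)[:,:,::-1])
E
```

```text
{'time': 0.0, 'joint_positions': array([ 1.09373322e+00,  5.28567408e-02,  1.40174996e+00,  8.72779145e-06,
        1.68861867e+00, -7.02840481e-02]), 'qvel': array([-0.00043999,  0.00074789, -0.00175842,  0.00037413, -0.00135794,
        0.00168181]), 'joint_efforts': array([ 1.45777602e-03, -3.81661212e+01, -3.60188198e+01,  2.90790479e-05,
        6.07871683e-03, -4.03714182e-07]), 'position': array([0.20755345, 0.48191477, 0.24444922]), 'tool_rot': array([ 0.69237246,  0.14227326,  0.69269039, -0.14338315]), 'wrist_force': array([-0.04267065,  0.50013634, -0.46328005]), 'torque': array([-0.01295542,  0.01176688, -0.01434216]), 'gripper_width': 0.08523555199588964}
side {'K': array([[452.86523555,   0.        , 322.95505827],
       [  0.        , 452.86523555, 241.37612674],
       [  0.        ,   0.        ,   1.        ]]), 'position': array([ 0.2178496 , -0.83083367,  0.48240346]), 'orientation': array([ 0.85177491,  0.50957814, -0.07340282, -0.09706518])}
top {'K': array([[534.89336713,   0.        , 321.16712925],
       [  0.        , 534.89336713, 237.3203473 ],
       [  0.        ,   0.        ,   1.        ]]), 'position': array([ 0.24478284, -0.03595803,  1.35655361]), 'orientation': array([ 0.70720025,  0.05499578, -0.05028169, -0.7030754 ])}
```

View pics/side0.png

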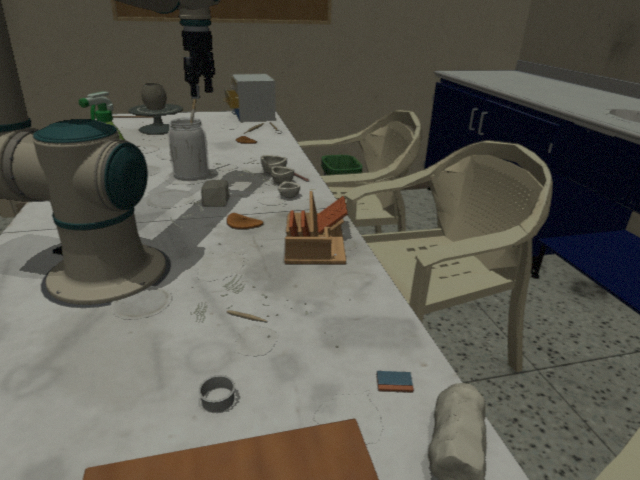

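View pics/top0.png

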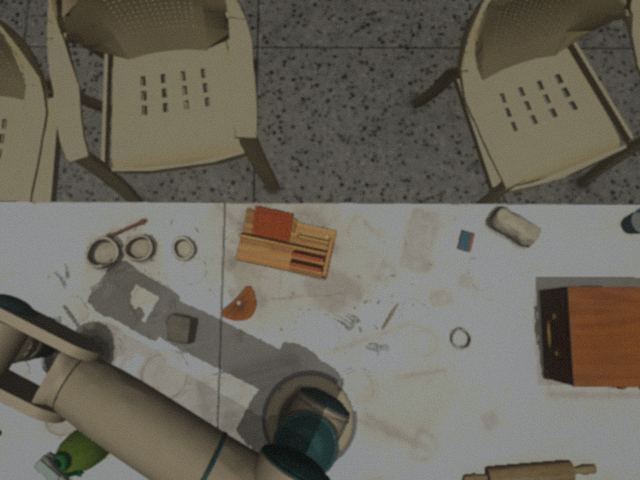

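The side view shows the rack near (315,235). In the top view the rack spans about (237..336, 205..278), with the plaque at (273,223). I'll zoom in to get the corners.

```bash
cat > h.py <<'E'
import numpy as np, cv2
from scipy.spatial.transform import Rotation as R
from plant import *
def cam(n):
    c=get_calibration(n);q=c['orientation'];return c['K'],np.array(c['position']),R.from_quat([q[1],q[2],q[3],q[0]]).as_matrix()
def ray(n,u,v):
    K,p,M=cam(n);d=np.linalg.inv(K)@[u,v,1];return p,M@(d*[1,-1,-1])
def onz(n,u,v,z):
    p,d=ray(n,u,v);return p+d*(z-p[2])/d[2]
def proj(n,X):
    K,p,M=cam(n);c=M.T@(np.array(X)-p);c=c*[1,-1,-1];u=K@c;return u[:2]/u[2]
def tri(u1,u2):
    p,d=ray('side',*u1);q,e=ray('top',*u2)
    s=np.linalg.lstsq(np.c_[d,-e],q-p,rcond=None)[0];a=p+d*s[0];b=q+e*s[1];return (a+b)/2,np.linalg.norm(a-b)
def snap(n,f,box,k):
    im=camera(n)[:,:,::-1];cv2.imwrite(f'pics/{f}_full.png',im)
    x0,y0,x1,y1=box;cv2.imwrite(f'pics/{f}.png',cv2.resize(im[y0:y1,x0:x1],None,fx=k,fy=k,interpolation=cv2.INTER_CUBIC))
E
python3 - <<'E'
import cv2
for f,(x0,y0,x1,y1),k in(("top0",(225,195,350,285),6),("side0",(270,180,370,275),6)):
    im=cv2.imread(f'pics/{f}.png')
    cv2.imwrite(f'pics/{f}z.png',cv2.resize(im[y0:y1,x0:x1],None,fx=k,fy=k,interpolation=cv2.INTER_CUBIC))
E
```

```text
(no output)
```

View pics/top0z.png

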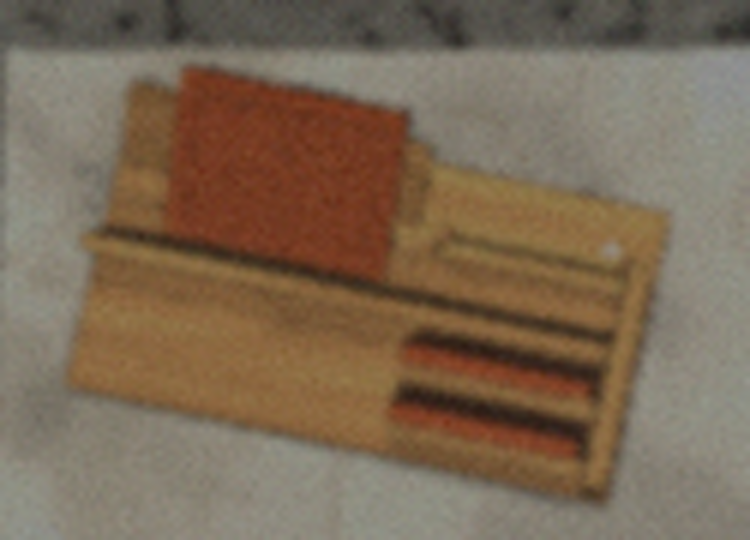

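View pics/side0z.png

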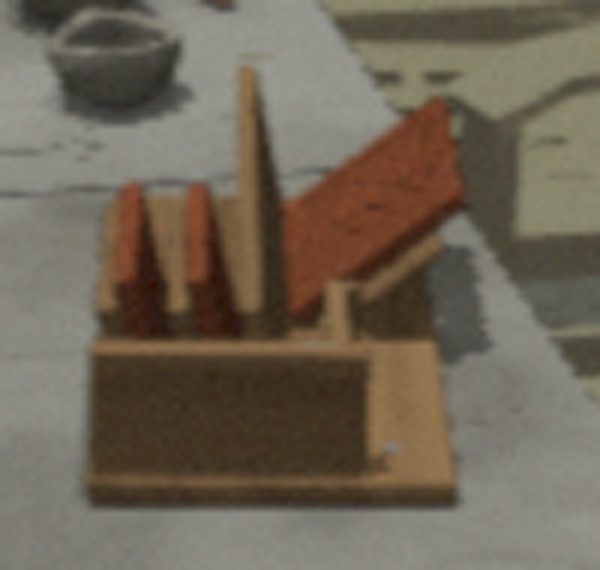

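```bash
cat >> h.py <<'E'
def r2w(P,X):
    c,s=np.cos(P[2]),np.sin(P[2]);X=np.array(X)/1000.;return np.array([P[0]+c*X[0]-s*X[1],P[1]+s*X[0]+c*X[1],X[2]])
E
cat > fit.py <<'E'
from h import *
from scipy.optimize import least_squares
t=lambda u,v:(225+u/6,195+v/6)
s=lambda u,v:(270+u/6,180+v/6)
O=[('top',t(70,387),(-72,144,12)),('top',t(668,210),(56,-92,12)),('top',t(83,240),(-17,140,73)),
('side',s(88,505),(-72,-92,0)),('side',s(457,503),(56,-92,0)),('side',s(457,482),(56,-92,12)),('side',s(88,478),(-72,-92,12)),('top',t(205+205,110),(67,27,68))]
O=O[:7]
f=lambda P:np.concatenate([proj(n,r2w(P,X))-u for n,u,X in O])
r=least_squares(f,[.5,0,-.2],x_scale=[.1,.1,.1]);P=r.x
print(P,np.round(r.fun.reshape(-1,2),1))
for n,o in(('top',(225,195)),('side',(270,180))):
    im=cv2.imread(f'pics/{n}0z.png')
    for X in [(-72,144,12),(56,144,12),(56,-92,12),(-72,-92,12),(-13,140,73),(-13,-80,73),(53,140,49),(53,10,49),(0,0,12),(5,0,12),(5,-80,12),(-13,0,73),(21,-1,42),(22,-80,44)]:
        u=(proj(n,r2w(P,X))-o)*6;cv2.circle(im,tuple(int(round(a)) for a in u),3,(255,0,0),-1)
    cv2.imwrite(f'pics/{n}fit.png',im)
E
python3 fit.py
```

```text
[ 0.43227532  0.03529996 -0.19226757] [[-1.3 -0.1]
 [ 0.3 -1.5]
 [-1.1 -0.1]
 [-0.6  1.4]
 [ 0.   1.5]
 [ 0.3 -0. ]
 [-0.7  0.8]]
```

View pics/topfit.png

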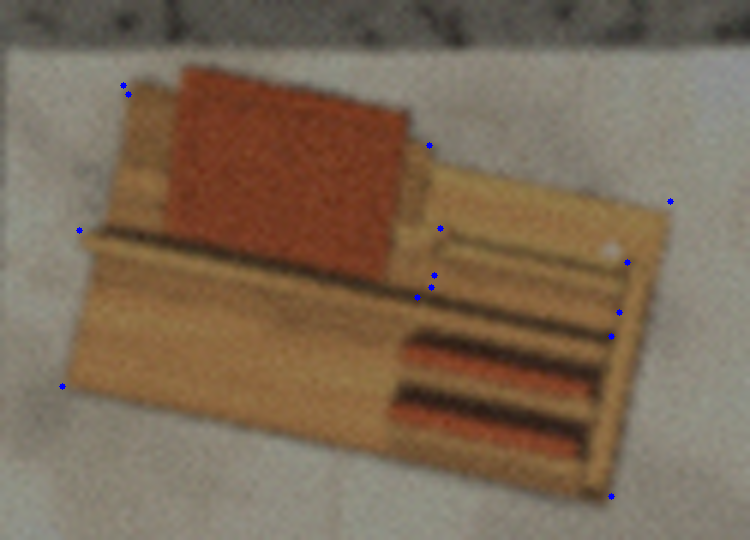

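View pics/sidefit.png

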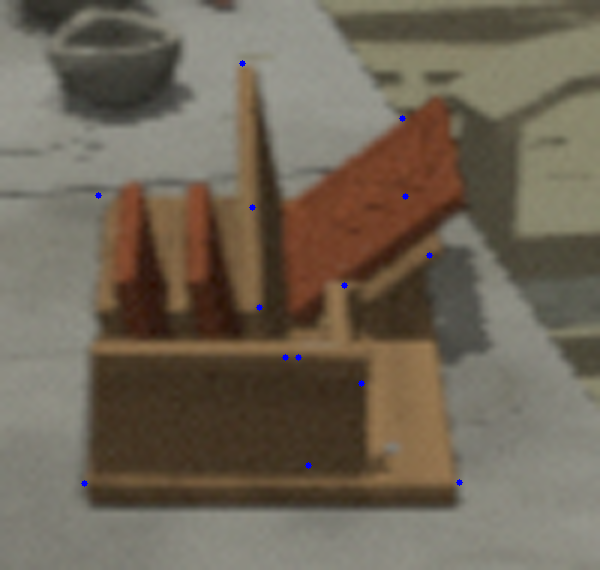

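Run:
```python
from h import *
from scipy.optimize import least_squares
t=lambda u,v:(225+u/6,195+v/6)
s=lambda u,v:(270+u/6,180+v/6)
O=[('top',t(69,387),(-72,144,12)),('top',t(669,210),(56,-92,12)),('top',t(83,240),(-17,140,73)),('top',t(605,502),(-72,-92,12)),('top',t(434,147),(53,10,49)),('top',t(610,335),(-13,-80,73)),('top',t(133,82),(53,140,49)),
('side',s(88,505),(-72,-92,0)),('side',s(457,503),(56,-92,0)),('side',s(457,480),(56,-92,12)),('side',s(88,478),(-72,-92,12)),('side',s(440,240),(53,10,49)),('side',s(436,340),(56,10,12))]
O=O[:-1]
def f(v):
    P=v[:3];d={'top':v[3:5],'side':v[5:7]}
    return np.concatenate([proj(n,r2w(P,X))+d[n]-u for n,u,X in O]+[v[3:]*.7])
r=least_squares(f,[.5,0,-.2,0,0,0,0],x_scale=[.1]*3+[1]*4)
print(np.round(r.x,4));print(np.round(r.fun[:-4].reshape(-1,2),1))
P=r.x[:3];d={'top':r.x[3:5],'side':r.x[5:7]}
np.save('P.npy',r.x)
# plaque lower/upper corner points
for n,u in(('top',t(185,65)),('top',t(408,108)),('side',s(465,205)),):
    u=np.array(u)-d[n]
    for z in(.064,.071):
        w=onz(n,*u,z);c,S=np.cos(P[2]),np.sin(P[2]);q=w[:2]-P[:2];print(n,z,np.round([1e3*(c*q[0]+S*q[1]),1e3*(-S*q[0]+c*q[1])],1),np.round(w,4))
print(np.round([r2w(P,X) for X in [(64,75,68),(-4,-32,52),(5,0,12)]],4))
```

```text
[ 0.4332  0.0351 -0.2057  0.3607  0.7779  0.5124 -1.1872]
[[-0.9 -0.5]
 [ 0.8 -0.6]
 [-0.5 -0.5]
 [ 1.  -0.1]
 [-0.1  0.2]
 [ 0.5  0.9]
 [-0.8  0.3]
 [-0.2 -0.1]
 [ 0.4  0.5]
 [ 0.7 -0.7]
 [-0.3 -0.6]
 [-0.8  1.5]]
top 0.064 [ 62.9 116.1] [0.5185 0.1359 0.064 ]
top 0.071 [ 61.6 114.9] [0.517 0.135 0.071]
top 0.064 [64.5 22.4] [0.5009 0.0439 0.064 ]
top 0.071 [63.2 21.7] [0.4995 0.0435 0.071 ]
side 0.064 [63.8 16.3] [0.4989 0.0381 0.064 ]
side 0.071 [62.1  1.1] [0.4942 0.0235 0.071 ]
[[0.5112 0.0955 0.068 ]
 [0.4227 0.0046 0.052 ]
 [0.4381 0.0341 0.012 ]]
```

Run:
```python
from h import *
P=np.load('P.npy')[:3];s=state();q=s['tool_rot'];M=R.from_quat([q[1],q[2],q[3],q[0]]).as_matrix()
print(M.round(3)); print('tool y yaw',np.arctan2(M[1,1],M[0,1]),'rack y yaw',P[2]+np.pi/2)
for X in [(100,69,200),(100,69,64),(78,69,64),(67,69,74),(10,69,80),(0,69,80)]:print(X,r2w(P,X).round(4),(r2w(P,X)-s['position']).round(4))
c,S=np.cos(P[2]),np.sin(P[2]);print('rx',c,S,'ry',-S,c)
```

```text
[[-0.001  0.396  0.918]
 [-0.001  0.918 -0.396]
 [-1.    -0.001 -0.   ]]
tool y yaw 1.1639832662785996 rack y yaw 1.3650912261140902
(100, 69, 200) [0.5452 0.0823 0.2   ] [ 0.3376 -0.3997 -0.0446]
(100, 69, 64) [0.5452 0.0823 0.064 ] [ 0.3376 -0.3997 -0.1806]
(78, 69, 64) [0.5236 0.0868 0.064 ] [ 0.316  -0.3952 -0.1806]
(67, 69, 74) [0.5129 0.089  0.074 ] [ 0.3053 -0.3929 -0.1706]
(10, 69, 80) [0.4571 0.1006 0.08  ] [ 0.2495 -0.3813 -0.1646]
(0, 69, 80) [0.4473 0.1027 0.08  ] [ 0.2397 -0.3793 -0.1646]
rx 0.9789172058099783 -0.20425744581087968 ry 0.20425744581087968 0.9789172058099783
```

{"fn": "arm_command", "kwargs": {
  "deltas": [
    {"slide": [0.028,-0.033,0],"turn": [0,0,0.02],"grip": 0.04},
    {"slide": [0.028,-0.033,0],"turn": [0,0,0.02],"grip": 0.04},
    {"slide": [0.028,-0.033,0],"turn": [0,0,0.02],"grip": 0.04},
    {"slide": [0.028,-0.033,0],"turn": [0,0,0.02],"grip": 0.04},
    {"slide": [0.028,-0.033,0],"turn": [0,0,0.02],"grip": 0.04},
    {"slide": [0.028,-0.033,0],"turn": [0,0,0.02],"grip": 0.04},
    {"slide": [0.028,-0.033,0],"turn": [0,0,0.02],"grip": 0.04},
    {"slide": [0.028,-0.033,0],"turn": [0,0,0.02],"grip": 0.04},
    {"slide": [0.028,-0.033,0],"turn": [0,0,0.02],"grip": 0.04},
    {"slide": [0.028,-0.033,0],"turn": [0,0,0.02],"grip": 0.04},
    {"slide": [0.028,-0.033,0],"turn": [0,0,0],"grip": 0.04},
    {"slide": [0.028,-0.033,0],"turn": [0,0,0],"grip": 0.04},
    {"slide": [0,-0.002,-0.03],"turn": [0,0,0],"grip": 0.04},
    {"slide": [0,-0.002,-0.03],"turn": [0,0,0],"grip": 0.04},
    {"slide": [0,0,-0.03],"turn": [0,0,0],"grip": 0.04},
    {"slide": [0,0,0],"turn": [0,0,0],"grip": 0.04}
  ]
}}

```text
time: 2.1
position: [0.5422, 0.082, 0.1524]
tool_rot: [0.701, 0.073, 0.705, -0.073]
wrist_force: [0.1, -0.5, 0.0]
gripper_width: 0.0403
```

{"fn": "arm_command", "kwargs": {
  "deltas": [
    {"slide": [0.003,0,-0.022],"turn": [0,0,0],"grip": 0.04},
    {"slide": [0,0,-0.022],"turn": [0,0,0],"grip": 0.04},
    {"slide": [0,0,-0.022],"turn": [0,0,0],"grip": 0.04},
    {"slide": [0,0,-0.022],"turn": [0,0,0],"grip": 0.04},
    {"slide": [0,0,0],"turn": [0,0,0],"grip": 0.04}
  ]
}}

```text
time: 2.72
position: [0.5463, 0.0822, 0.0671]
tool_rot: [0.703, 0.073, 0.704, -0.073]
wrist_force: [-0.3, -0.6, 0.5]
gripper_width: 0.0399
```

Run:
```python
from h import *
snap('side','s1',(260,140,400,280),4)
print(state()['position'],state()['wrist_force'])
```

```text
[0.54708934 0.08226287 0.06835741] [ 0.46751894 -0.17699928  0.33418581]
```

View pics/s1.png

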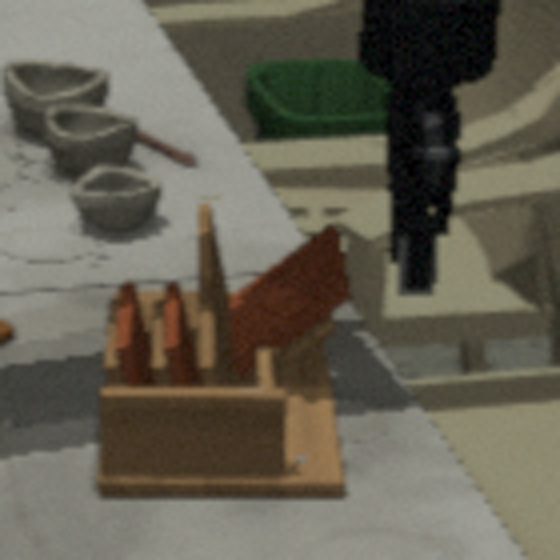

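{"fn": "arm_command", "kwargs": {
  "deltas": [
    {"slide": [-0.01,0.002,-0.001],"turn": [0,0,0],"grip": 0.04},
    {"slide": [-0.01,0.002,0],"turn": [0,0,0],"grip": 0.04},
    {"slide": [-0.005,0.001,0.001],"turn": [0,0,0],"grip": 0.04},
    {"slide": [-0.005,0.001,0.004],"turn": [0,0,0],"grip": 0.04},
    {"slide": [-0.005,0.001,0.003],"turn": [0,0,0],"grip": 0.04},
    {"slide": [0,0,0],"turn": [0,0,0],"grip": 0.04}
  ]
}}

```text
time: 3.52
position: [0.5125, 0.0892, 0.0756]
tool_rot: [0.704, 0.073, 0.702, -0.073]
wrist_force: [3.4, -0.6, 3.4]
gripper_width: 0.0402
```

Run:
```python
from h import *
snap('side','s2',(260,140,400,280),4)
print(state()['position'],state()['wrist_force'])
```

```text
[0.51240699 0.08922942 0.07524853] [ 3.42298881 -0.65885187  3.41669835]
```

View pics/s2.png

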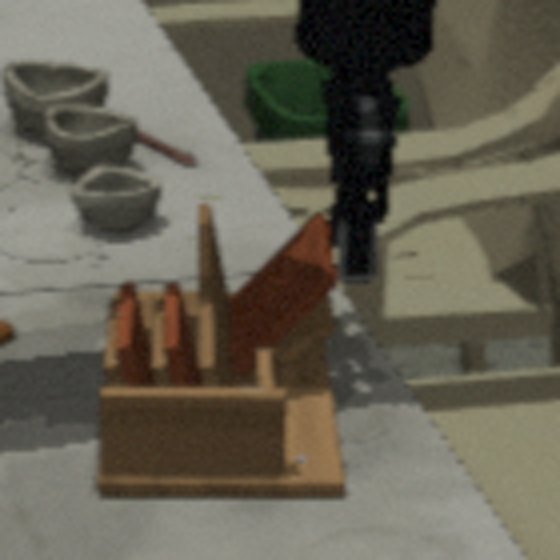

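{"fn": "arm_command", "kwargs": {
  "deltas": [
    {"slide": [-0.003,0.0006,0.004],"turn": [0,0,0],"grip": 0.04},
    {"slide": [-0.004,0.0008,0.004],"turn": [0,0,0],"grip": 0.04},
    {"slide": [-0.004,0.0008,0.004],"turn": [0,0,0],"grip": 0.04},
    {"slide": [0,0,0],"turn": [0,0,0],"grip": 0.04}
  ]
}}

```text
time: 4.08
position: [0.5, 0.0915, 0.0861]
tool_rot: [0.703, 0.073, 0.704, -0.073]
wrist_force: [-0.5, -0.4, -0.2]
gripper_width: 0.0398
```

Run:
```python
from h import *
snap('side','s3',(260,140,400,280),4)
print(state()['position'],state()['wrist_force'])
```

```text
[0.50016964 0.09144364 0.08598311] [0.69493433 0.08211517 0.22014237]
```

View pics/s3.png

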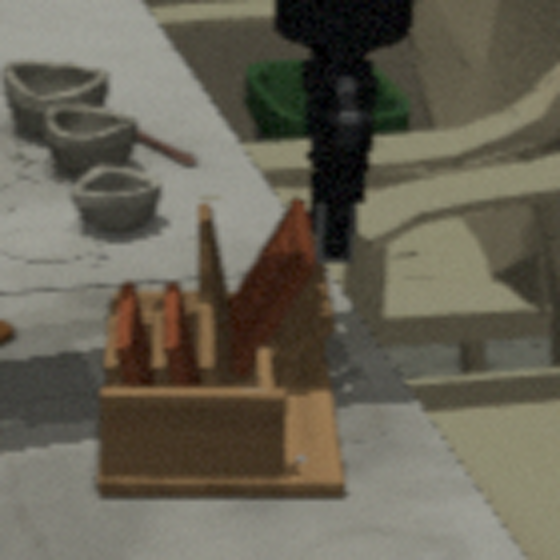

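{"fn": "arm_command", "kwargs": {
  "deltas": [
    {"slide": [-0.005,0.001,0.002],"turn": [0,0,0],"grip": 0.04},
    {"slide": [-0.005,0.001,0.002],"turn": [0,0,0],"grip": 0.04},
    {"slide": [-0.005,0.001,0.001],"turn": [0,0,0],"grip": 0.04},
    {"slide": [-0.005,0.001,0.001],"turn": [0,0,0],"grip": 0.04},
    {"slide": [0,0,0],"turn": [0,0,0],"grip": 0.04}
  ]
}}

```text
time: 4.75
position: [0.4803, 0.0955, 0.0923]
tool_rot: [0.703, 0.073, 0.703, -0.073]
wrist_force: [0.8, 0.1, -0.3]
gripper_width: 0.04
```

Run:
```python
from h import *
snap('side','s4',(260,140,400,280),4)
print(state()['position'],state()['wrist_force'])
```

```text
[0.48054551 0.09541171 0.09232512] [-0.30757892 -0.40487911  0.44944235]
```

View pics/s4.png

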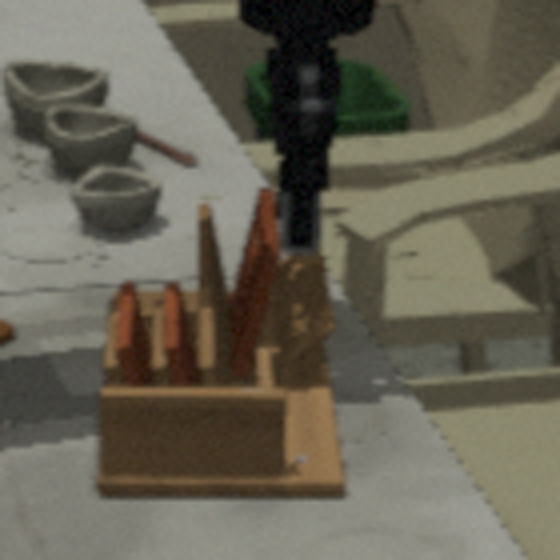

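{"fn": "arm_command", "kwargs": {
  "deltas": [
    {"slide": [-0.005,0.001,0],"turn": [0,0,0],"grip": 0.04},
    {"slide": [-0.005,0.001,0],"turn": [0,0,0],"grip": 0.04},
    {"slide": [-0.005,0.001,0],"turn": [0,0,0],"grip": 0.04},
    {"slide": [-0.004,0.0008,0],"turn": [0,0,0],"grip": 0.04},
    {"slide": [-0.003,0.0006,0],"turn": [0,0,0],"grip": 0.04},
    {"slide": [-0.003,0.0006,0],"turn": [0,0,0],"grip": 0.04},
    {"slide": [0,0,0],"turn": [0,0,0],"grip": 0.04}
  ]
}}

```text
time: 5.68
position: [0.4556, 0.1004, 0.0923]
tool_rot: [0.703, 0.073, 0.703, -0.073]
wrist_force: [-0.6, -0.4, -1.0]
gripper_width: 0.0398
```

Run:
```python
from h import *
snap('side','s5',(260,140,400,280),4)
snap('top','t5',(225,195,350,285),6)
print(state()['position'],state()['wrist_force'])
```

```text
[0.4557679  0.10036575 0.09236977] [-0.29129212  0.90355756 -0.31350397]
```

View pics/s5.png

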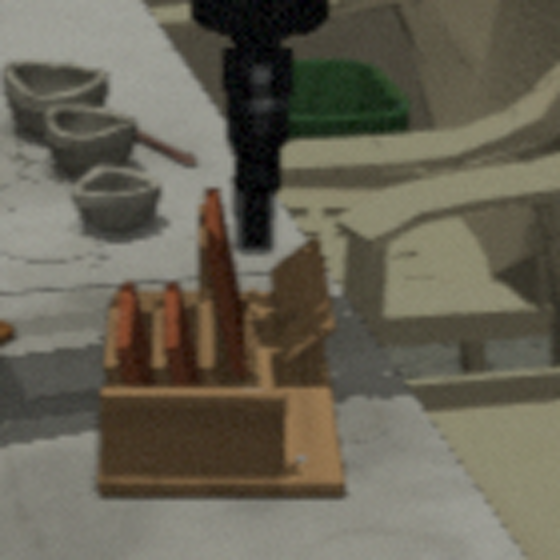

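View pics/t5.png

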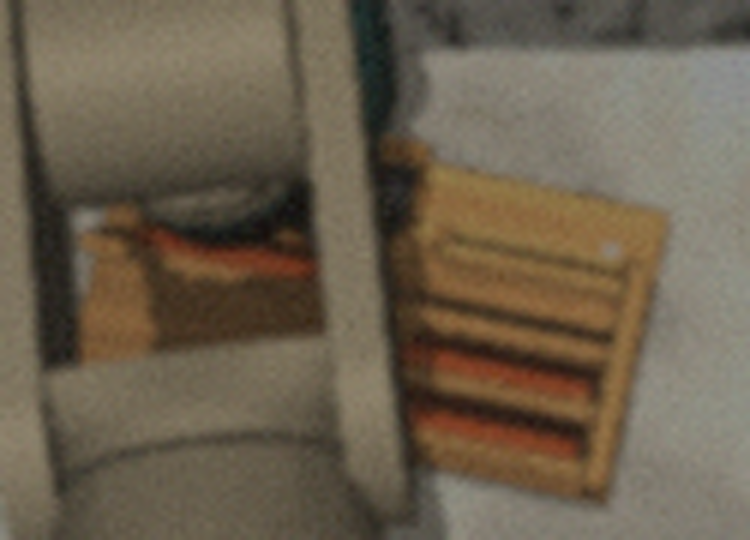

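{"fn": "arm_command", "kwargs": {
  "deltas": [
    {"slide": [0.01,-0.002,0.01],"turn": [0,0,0],"grip": 0.04},
    {"slide": [0,0,0.03],"turn": [0,0,0],"grip": 0.02},
    {"slide": [0,0,0.02],"turn": [0,0,0],"grip": 0},
    {"slide": [0.002,0.027,0],"turn": [0,0,0],"grip": 0},
    {"slide": [0.002,0.027,0],"turn": [0,0,0],"grip": 0},
    {"slide": [0.002,0.028,0],"turn": [0,0,0],"grip": 0},
    {"slide": [0,0,-0.03],"turn": [0,0,0],"grip": 0},
    {"slide": [0,0,-0.03],"turn": [0,0,0],"grip": 0},
    {"slide": [0,0,-0.02],"turn": [0,0,0],"grip": 0},
    {"slide": [0,0,0],"turn": [0,0,0],"grip": 0}
  ]
}}

```text
time: 7.02
position: [0.4715, 0.1801, 0.0714]
tool_rot: [0.702, 0.073, 0.704, -0.073]
wrist_force: [0.3, 0.2, 1.5]
gripper_width: 0.0
```

Run:
```python
from h import *
snap('side','s6',(260,140,400,280),4)
snap('top','t6',(215,185,340,285),6)
P=np.load('P.npy')[:3];w=state()['position'];q=w[:2]-P[:2];c,S=np.cos(P[2]),np.sin(P[2])
print(w,c*q[0]+S*q[1],-S*q[0]+c*q[1],state()['wrist_force'],state()['gripper_width'])
```

```text
[0.47262413 0.18046469 0.07349726] 0.008925275903011974 0.15031205662363206 [0.08943138 0.99546552 0.14910888] 3.7008492404931996e-05
```

View pics/s6.png

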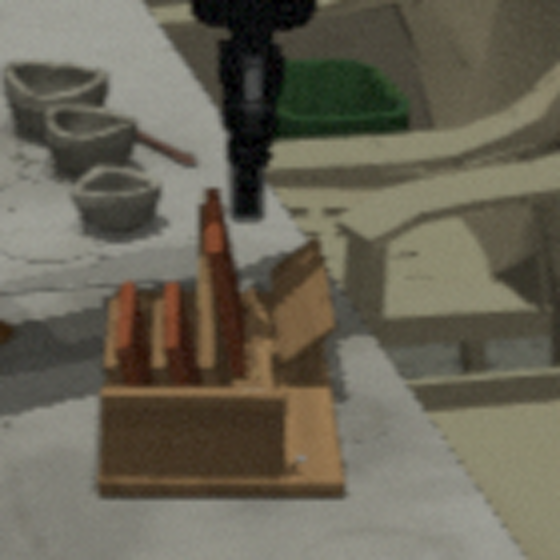

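View pics/t6.png

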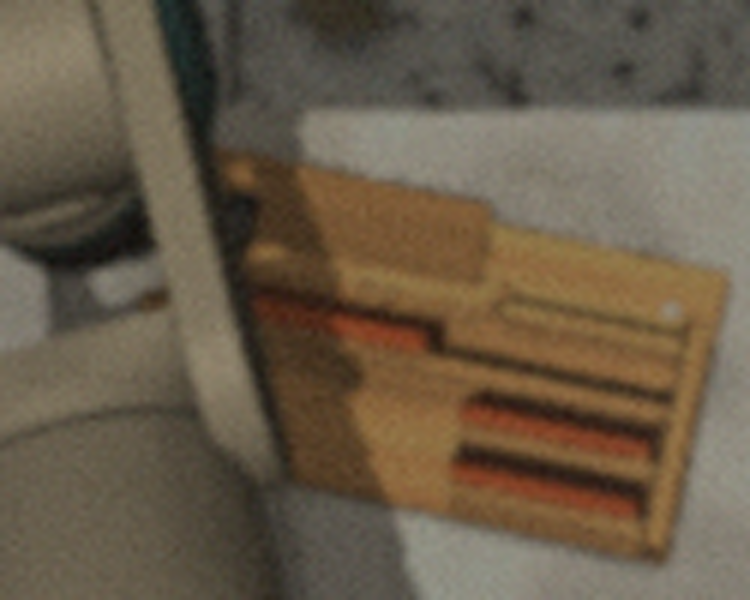

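{"fn": "arm_command", "kwargs": {
  "deltas": [
    {"slide": [-0.002,0,-0.013],"turn": [0,0,0],"grip": 0},
    {"slide": [0,0,-0.012],"turn": [0,0,0],"grip": 0},
    {"slide": [-0.001,-0.005,0],"turn": [0,0,0],"grip": 0},
    {"slide": [-0.001,-0.005,0],"turn": [0,0,0],"grip": 0},
    {"slide": [0,0,0],"turn": [0,0,0],"grip": 0}
  ]
}}

```text
time: 7.75
position: [0.4679, 0.17, 0.0477]
tool_rot: [0.704, 0.073, 0.703, -0.073]
wrist_force: [-0.6, 0.9, 0.2]
gripper_width: -0.0002
```

```bash
cat > chk.py <<'E'
import sys
from h import *
snap('side','s'+sys.argv[1],(260,140,400,280),4)
P=np.load('P.npy')[:3];w=state()['position'];q=w[:2]-P[:2];c,S=np.cos(P[2]),np.sin(P[2])
print(w,c*q[0]+S*q[1],-S*q[0]+c*q[1],state()['wrist_force'])
E
python3 chk.py 7
```

```text
[0.46798916 0.17022062 0.04779103] 0.006480459167263818 0.1393372351042237 [0.02468226 0.49450687 0.22746963]
```

View pics/s7.png

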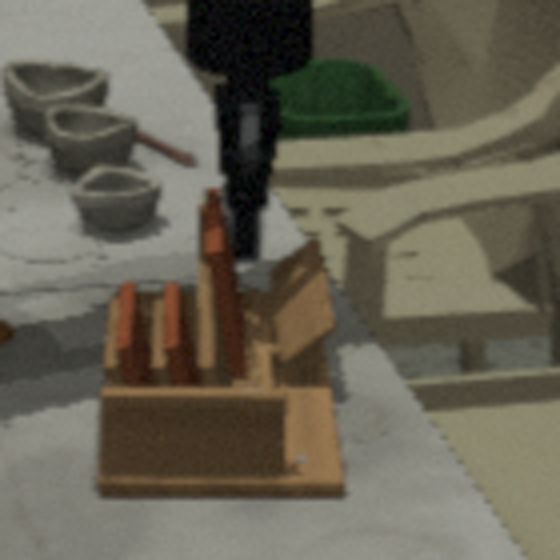

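{"fn": "arm_command", "kwargs": {
  "deltas": [
    {"slide": [-0.001,-0.0049,0],"turn": [0,0,0],"grip": 0},
    {"slide": [-0.001,-0.0049,0],"turn": [0,0,0],"grip": 0},
    {"slide": [-0.001,-0.0049,0],"turn": [0,0,0],"grip": 0},
    {"slide": [-0.001,-0.0049,0],"turn": [0,0,0],"grip": 0},
    {"slide": [-0.001,-0.0049,0],"turn": [0,0,0],"grip": 0},
    {"slide": [0,0,0],"turn": [0,0,0],"grip": 0}
  ]
}}

```text
time: 8.55
position: [0.4627, 0.1455, 0.0473]
tool_rot: [0.703, 0.073, 0.703, -0.073]
wrist_force: [0.1, -0.1, -0.1]
gripper_width: -0.0001
```

```bash
python3 chk.py 8
```

```text
[0.46264843 0.14562556 0.04730068] 0.006276048073807959 0.11416982224877265 [ 0.08852287  0.45191651 -0.47949184]
```

View pics/s8.png

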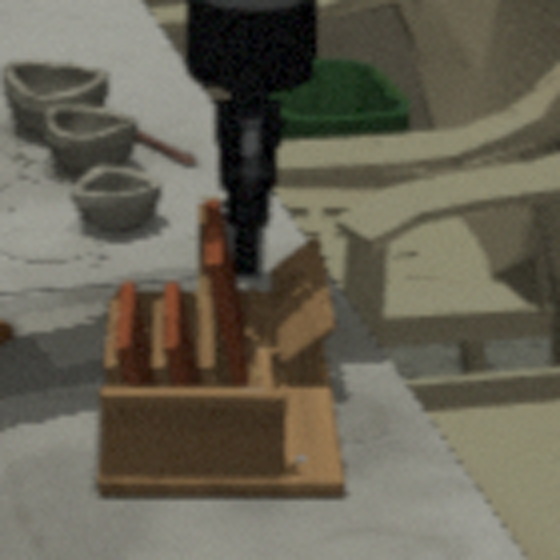

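Run:
```python
from h import *
snap('top','t9',(215,185,340,285),6)
a=cv2.imread('pics/s7_full.png')[180:245,295:335];b=cv2.imread('pics/s8_full.png')[180:245,295:335]
cv2.imwrite('pics/c9.png',cv2.resize(np.hstack([a,b]),None,fx=9,fy=9,interpolation=cv2.INTER_CUBIC))
```

```text
(no output)
```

View pics/c9.png

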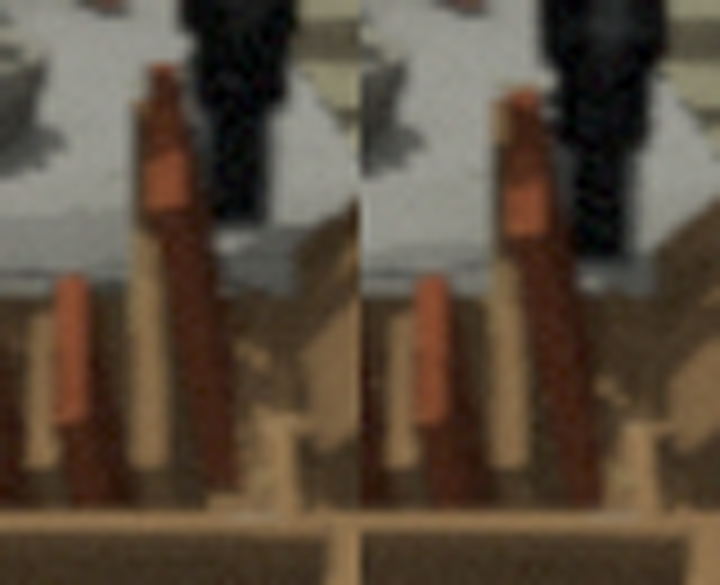

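View pics/t9.png

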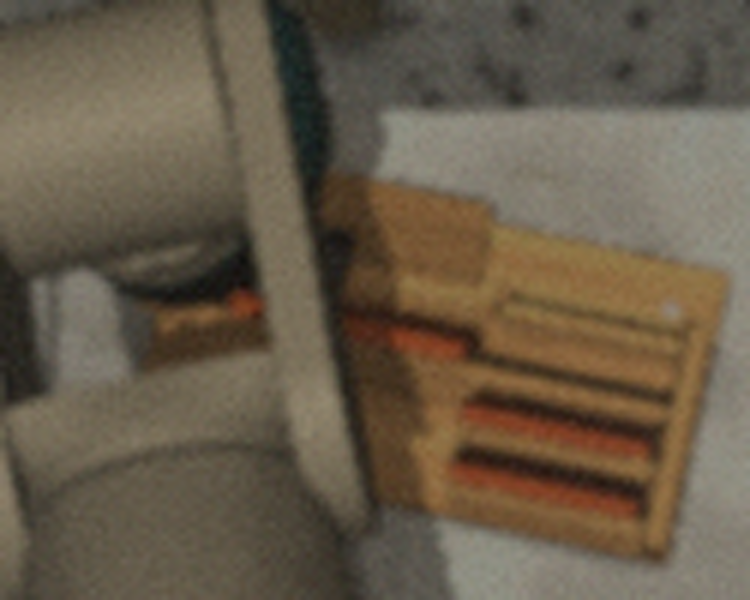

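The plaque slid about 15 mm along the fence: its near end in the top view moved from (438,335) to (475,348). It is still leaning.

{"fn": "arm_command", "kwargs": {
  "deltas": [
    {"slide": [-0.001,-0.0049,0],"turn": [0,0,0],"grip": 0},
    {"slide": [-0.001,-0.0049,0],"turn": [0,0,0],"grip": 0},
    {"slide": [-0.001,-0.0049,0],"turn": [0,0,0],"grip": 0},
    {"slide": [-0.001,-0.0049,0],"turn": [0,0,0],"grip": 0},
    {"slide": [-0.001,-0.0049,0],"turn": [0,0,0],"grip": 0},
    {"slide": [-0.001,-0.0049,0],"turn": [0,0,0],"grip": 0},
    {"slide": [-0.001,-0.0049,0],"turn": [0,0,0],"grip": 0},
    {"slide": [0,0,0],"turn": [0,0,0],"grip": 0}
  ]
}}

```text
time: 9.65
position: [0.4556, 0.1112, 0.0473]
tool_rot: [0.703, 0.073, 0.703, -0.073]
wrist_force: [-0.4, 0.4, -0.3]
gripper_width: -0.0002
```

```bash
python3 chk.py 10;python3 - <<'E'
from h import *
snap('top','t10',(215,185,340,285),6)
E
```

```text
[0.45561776 0.1113243  0.04727819] 0.0063998916280942585 0.07915566072896946 [-0.14190959 -0.91872447 -0.35000013]
```

View pics/s10.png

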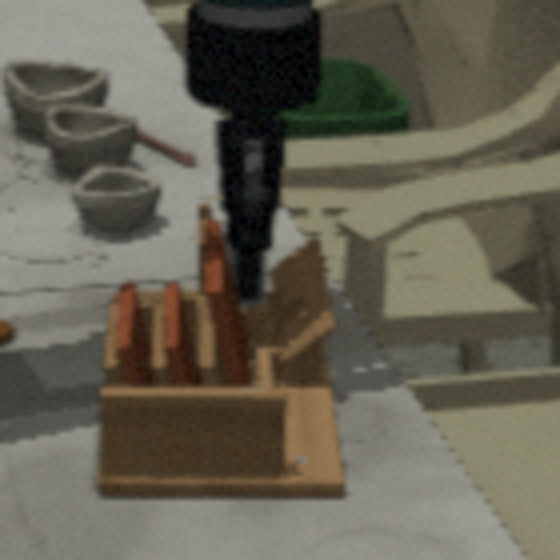

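View pics/t10.png

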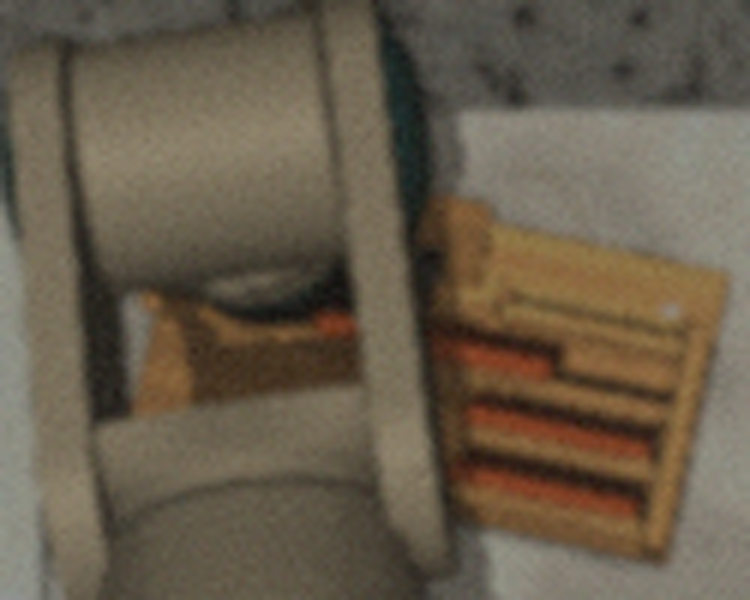

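The plaque has entered the slot, with its near end at (560,365) in the top view. About 50 mm remains.

{"fn": "arm_command", "kwargs": {
  "deltas": [
    {"slide": [-0.001,-0.0049,0],"turn": [0,0,0],"grip": 0},
    {"slide": [-0.001,-0.0049,0],"turn": [0,0,0],"grip": 0},
    {"slide": [-0.001,-0.0049,0],"turn": [0,0,0],"grip": 0},
    {"slide": [-0.001,-0.0049,0],"turn": [0,0,0],"grip": 0},
    {"slide": [-0.001,-0.0049,0],"turn": [0,0,0],"grip": 0},
    {"slide": [-0.001,-0.0049,0],"turn": [0,0,0],"grip": 0},
    {"slide": [-0.001,-0.0049,0],"turn": [0,0,0],"grip": 0},
    {"slide": [-0.001,-0.0049,0],"turn": [0,0,0],"grip": 0},
    {"slide": [0,0,0],"turn": [0,0,0],"grip": 0}
  ]
}}

```text
time: 10.88
position: [0.4476, 0.072, 0.0473]
tool_rot: [0.703, 0.073, 0.703, -0.073]
wrist_force: [-0.0, -0.6, 0.2]
gripper_width: 0.0002
```

```bash
python3 chk.py 11;python3 - <<'E'
from h import *
snap('top','t11',(215,185,340,285),6)
E
```

```text
[0.44762981 0.07212453 0.04728863] 0.006587199966258592 0.039150734640966064 [-0.11497206 -0.80975152  0.59636507]
```

View pics/s11.png

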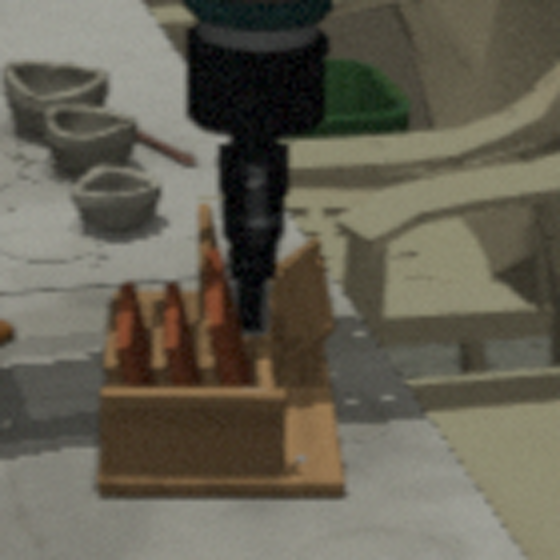

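View pics/t11.png

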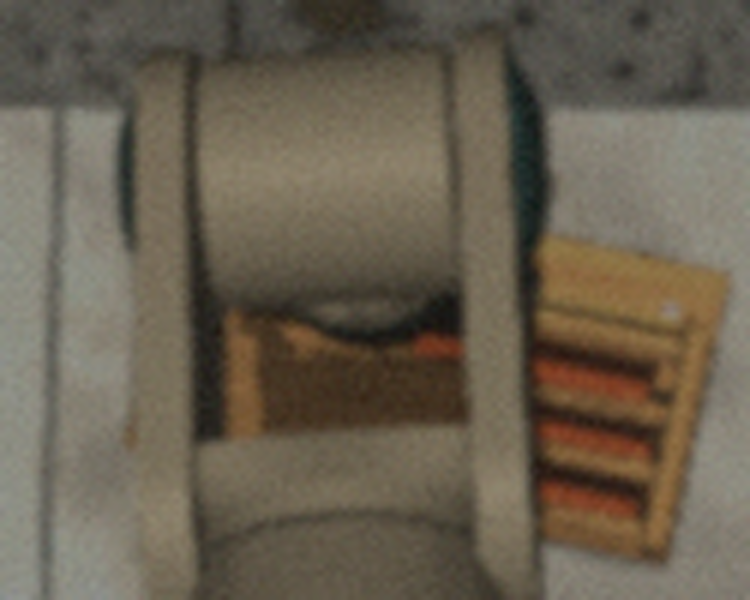

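{"fn": "arm_command", "kwargs": {
  "deltas": [
    {"slide": [-0.0006,-0.003,0],"turn": [0,0,0],"grip": 0},
    {"slide": [-0.0006,-0.003,0],"turn": [0,0,0],"grip": 0},
    {"slide": [-0.0004,-0.002,0],"turn": [0,0,0],"grip": 0},
    {"slide": [0,0,0],"turn": [0,0,0],"grip": 0}
  ]
}}

```text
time: 11.48
position: [0.4461, 0.0642, 0.0473]
tool_rot: [0.703, 0.073, 0.703, -0.073]
wrist_force: [0.2, -0.4, -0.1]
gripper_width: -0.0001
```

{"fn": "arm_command", "kwargs": {
  "deltas": [
    {"slide": [-0.0004,-0.002,0],"turn": [0,0,0],"grip": 0},
    {"slide": [0,0,0],"turn": [0,0,0],"grip": 0}
  ]
}}

```text
time: 11.72
position: [0.4457, 0.0624, 0.0473]
tool_rot: [0.703, 0.073, 0.703, -0.073]
wrist_force: [0.7, 1.3, -0.2]
gripper_width: 0.0
```

{"fn": "arm_command", "kwargs": {
  "deltas": [
    {"slide": [-0.0002,-0.001,0],"turn": [0,0,0],"grip": 0},
    {"slide": [0,0,0],"turn": [0,0,0],"grip": 0}
  ]
}}

```text
time: 11.98
position: [0.4457, 0.0619, 0.0474]
tool_rot: [0.703, 0.073, 0.703, -0.072]
wrist_force: [1.8, 4.3, -0.5]
gripper_width: -0.0001
```

```bash
python3 chk.py 12;python3 - <<'E'
from h import *
snap('top','t12',(215,185,340,285),6)
E
```

```text
[0.44564154 0.06187848 0.04741523] 0.006733674756462613 0.028714583188790284 [1.29360712 4.93196701 0.02909858]
```

View pics/t12.png

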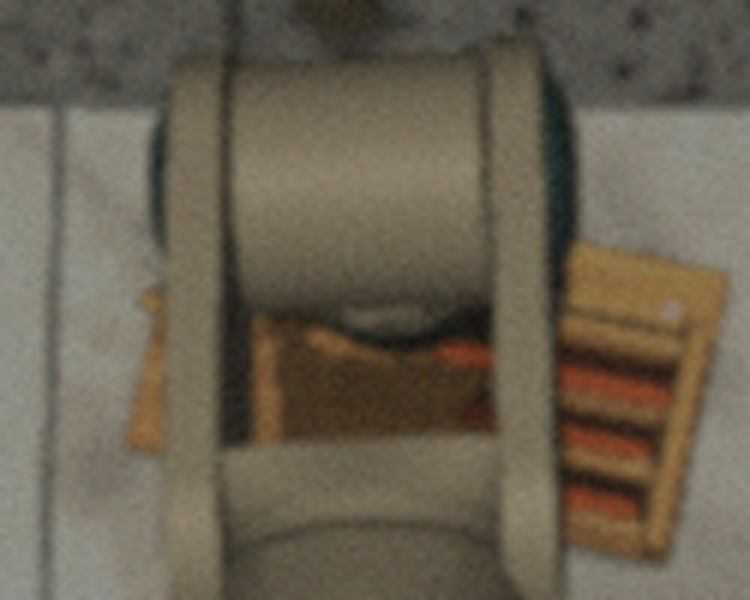

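The force rose to 5 N and motion stopped, and the plaque's end is flush with the stop at about x 683 in the zoomed top view. I'll press once more to confirm, then back off.

{"fn": "arm_command", "kwargs": {
  "deltas": [
    {"slide": [-0.0002,-0.001,0],"turn": [0,0,0],"grip": 0},
    {"slide": [0,0,0],"turn": [0,0,0],"grip": 0}
  ]
}}

```text
time: 12.32
position: [0.4457, 0.0615, 0.0475]
tool_rot: [0.704, 0.074, 0.703, -0.072]
wrist_force: [2.1, 8.8, -1.0]
gripper_width: -0.0002
```

{"fn": "arm_command", "kwargs": {
  "deltas": [
    {"slide": [0.002,0.01,0],"turn": [0,0,0],"grip": 0},
    {"slide": [0.004,0.02,0],"turn": [0,0,0],"grip": 0},
    {"slide": [0.004,0.02,0],"turn": [0,0,0],"grip": 0},
    {"slide": [0,0,0.04],"turn": [0,0,0],"grip": 0},
    {"slide": [0,0,0.05],"turn": [0,0,0],"grip": 0},
    {"slide": [0,0.02,0.05],"turn": [0,0,0],"grip": 0},
    {"slide": [-0.02,0.05,0],"turn": [0,0,0],"grip": 0},
    {"slide": [-0.02,0.05,0],"turn": [0,0,0],"grip": 0},
    {"slide": [-0.02,0.05,0],"turn": [0,0,0],"grip": 0},
    {"slide": [-0.02,0.05,0],"turn": [0,0,0],"grip": 0},
    {"slide": [0,0,0],"turn": [0,0,0],"grip": 0},
    {"slide": [0,0,0],"turn": [0,0,0],"grip": 0}
  ]
}}

```text
time: 13.82
position: [0.3753, 0.3302, 0.1871]
tool_rot: [0.703, 0.072, 0.703, -0.073]
wrist_force: [-0.5, 0.3, 0.1]
gripper_width: 0.0001
```

```bash
python3 chk.py 13;python3 - <<'E'
from h import *
snap('top','t13',(215,185,340,285),6)
im=cv2.imread('pics/t13_full.png');im0=cv2.imread('pics/top0.png')
v=np.load('P.npy');P=v[:3];c,S=np.cos(P[2]),np.sin(P[2])
# plaque top-edge ends from the zoomed view
h=cv2.cvtColor(im,cv2.COLOR_BGR2HSV);m=((h[...,0]<9)&(h[...,1]>130)&(h[...,2]>60)).astype(np.uint8)
m[:200]=0;m[290:]=0;m[:,:225]=0;m[:,345:]=0
n,l,st,ce=cv2.connectedComponentsWithStats(m)
for i in range(1,n):
    if st[i,4]<15: continue
    ys,xs=np.where(l==i)
    for k in(xs.argmin(),xs.argmax()):
        w=onz('top',xs[k]-v[3],ys[k]-v[4],.09 if i==1 else .082)[:2]-P[:2];print(i,st[i],np.round(1e3*np.array([c*w[0]+S*w[1],-S*w[0]+c*w[1]]),1))
E
```

```text
[0.37559539 0.32971232 0.18713238] -0.11654276020799459 0.2765942877291024 [-0.66767472  0.08202959 -0.9851227 ]
10 [318 247   8   4  15] [ -7.4 -56.3]
10 [318 247   8   4  15] [ -6.2 -73.3]
```

View pics/s13.png

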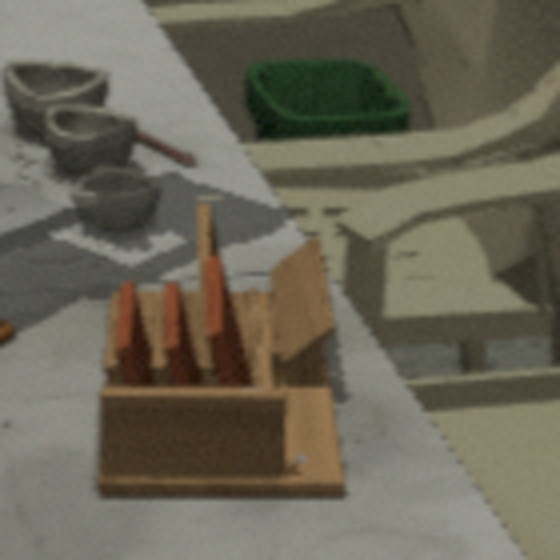

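View pics/t13.png

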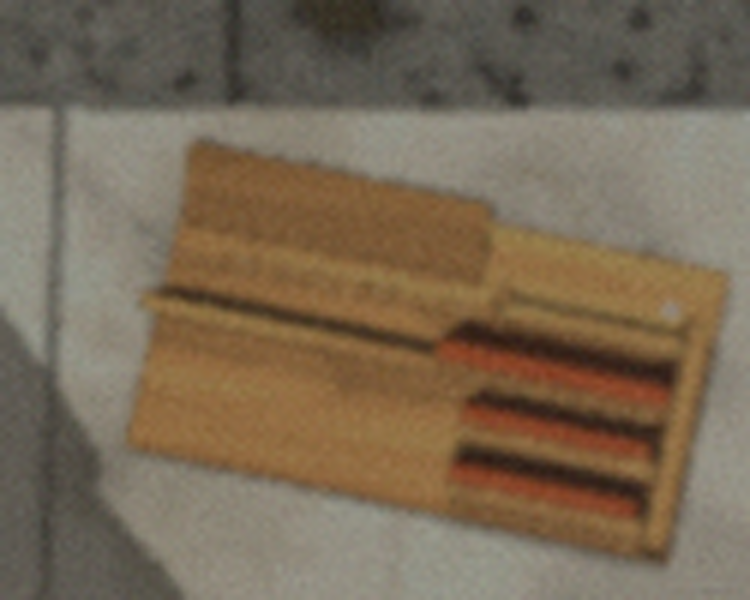

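In the top view the plaque spans (437,345) to (677,395), flush with the end stop's edge at about x 680. It leans on the tall fence, and the neighbours sit at the same pixels as before. The arm is clear.

```bash
python3 -c "
from plant import *
print(job_done(),state()['time'])"
```

```text
the job is handed in; nothing more can be done
the job is handed in; nothing more can be done
```

The plaque is home in the empty slot, leaning on the tall fence with its edge against the end stop, and the job is handed in. I pushed the raised edge with the fingers until the plaque stood up, then slid it along the fence with the closed fingertips, without lifting it. It took about 14 s of the 45 s allowed.

**Home check:** the last push stalled at rack y 28.7 mm, and the wrist force rose from about 1 N to 8.8 N, as expected against the end stop. After backing off, the top view showed the plaque's end flush with the stop and about 16 mm sticking out of the mouth.

**Other pieces:** the two neighbour plaques look the same as before in both views. I kept away from the pinch pot and the test tile, but did not measure their positions again at the end.

**Checks that failed or disagreed:**
- The two cameras disagreed on the rack's position by about 1 px, so I fitted a small pixel offset for each.
- My final colour-mask measurement found only part of one plaque, so I judged the end position by force and by eye.
- Early in the tipping the force reached about 5 N, probably from friction at the fingertip. It dropped once I raised the fingers faster.

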